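# Stand a jar on the magnetic stirrer and set its speed three clicks up

### The job

Stand the squat tin-lidded jar upright in the middle of the stirrer's round plate and let go of it. Then turn the stirrer's knob exactly three clicks clockwise from where it stands and leave it resting in that click. Leave the tall jar and the flat can where they are.

Things in the scene. Friction and masses are not known exactly. Their poses are not given: they have to be found in the camera images.
- jar_squat_mid (a point): The jar to be stirred: a squat round glass jar with pale contents and a mottled grey tin lid, diameter 51 mm, height 41 mm, about 0.14 kg, loose, standing upright on the table; the lowest of the three loose things in a row near the front edge of the table. The point is at its centre, half-way up; z is its axis.
- plate_top (a point): Centre of the top face of the magnetic stirrer's flat round white plate, diameter 110 mm, no rim, 86 mm above the table. The stirrer is a grey wedge-fronted housing 180 mm deep, 130 mm wide, fixed. Axes: x from its front to its back, y to its left (seen from the front), z up. The knob's axis meets the sloping front panel 90 mm in front of this point (-x) and 23.8 mm below it.
- knob_grip (a point): Grip point of the black speed knob on the sloping front panel: on its axis, in the bar grip, 22 mm above the panel. The knob is a skirt 44 mm across, 6 mm high, with a bar 40 mm long, 12 mm wide, rising to 32 mm above the panel. z is the knob's axis, out of the panel, leaning 27 degrees from vertical towards the stirrer's front; x and y turn with the knob (at joint value 0, x points up the slope).
- knob_pointer (a point): The end of the knob's bar that bears the white pointer line, 20 mm from the knob's axis, level with the grip point: from the grip point to here is the bar's direction. At joint value 0 it points 67.5 degrees left (counter-clockwise, facing the knob) of straight up the slope.
- knob (a joint): Angle of the knob in rad, growing clockwise as seen facing it. Clicks every 0.3927 rad (22.5 degrees): eight positions, 0 to 2.749, each with a tick on the panel, end stops just beyond. It starts resting in one of the first three. Each click resists with up to about 0.1 N m, then snaps on; let go, the knob settles into the nearest click.
- jar_tall_mid (a point): Bystander: tall round glass jar with a grey lid, diameter 56 mm, height 95 mm, loose. The point is at its centre, half-way up.
- flat_can_mid (a point): Bystander: flat mottled grey metal can with two screw caps, 29 mm by 47 mm, 63 mm high, loose. The point is at its centre, half-way up.
Mind the look-alikes: they are no part of the job. Leave any purple look-alike of the part that bears jar_squat_mid alone.

How it is judged:
By the outcome, as a careful person would: the job done as asked, in the order asked, and still so for the second after the job is handed in, with the robot touching nothing.
It also fails if it takes over 48 s, if anything falls off the work surface, if the arm or the gripper's body presses on something with over 40 N, if the wrist force passes 120 N, or if a joint passes its speed limit or range.

### The arm

A 6-joint arm with a two-finger parallel gripper is mounted at the origin on a cart in front of the work surface, level with it; the furniture and walls round the work are solid. World frame = base frame: x ahead of the robot, y to its left, z up, the work surface at z = 0. Lengths are in m, angles in rad, forces in N, time in s.
With the tool pointing down it reaches from about 0.375 to 0.975 m from the base axis. Payload 3.8 kg.
Tool frame: the origin (TCP) lies where the fingers leave the gripper's body, on its centre line; the fingertips stand 73 mm ahead of it and the grasp point (between the pads) lies 54 mm ahead of it (nose_length is the distance from the TCP to the fingertips, in m); z points along the fingers, y is the line along which they close (so a half turn about z gives the same grasp; the last joint's range is limited). The gripper opens to 85 mm and grips with 20 to 120 N. Pads are 22 mm wide; open, the fingers measure 114 mm over their backs; the gripper's body (76 mm by 85 mm) begins 54 mm behind the grasp point. The pads swing forward as they close: fully open they stand 13 mm farther back than shut.
Start: joints at [-1.159, 0.264, 1.604, -0, 1.274, -0.037], TCP at [0.293, -0.608, 0.304] pointing down, gripper open.
Joint ranges: [-2.63, 2.63], [-0.94, 2.18], [0.31, 2.57], [-1.31, 4.45], [0, 2.66], [-2.55, 2.55]. Speed limits (rad/s): [2.57, 2.57, 3.14, 3.14, 3.14, 3.14].

### API

Orientations are given as a rotation vector (axis times angle).
In Python, from workcell import read_state, read_camera, calibration, finish_job, look_for, cut_out, tip_of, nose_length gives the robot as it stands.
- The arm moves only by the tool step_arm, never from a script. Its argument "targets" is a list of rows, each a list of 3 entries, a list of its own where there are three numbers: the turn, a rotation vector about the tool's x, y, z in rad, then the shift along the tool's x, y, z in mm, then the finger opening in mm, from 0 to 85.4. In form: [[[ax, ay, az], [x, y, z], grip], ...]. A call has 1 to 5 rows; each row shifts and turns the commanded pose from where the row before left it, along the tool's axes as they then stand; what a row does not reach is not made up. A row lasts 1/12 s, in which the tool goes at most 41.7 mm and 7.16 degrees, less where a joint would pass 70% of its speed; a pose out of reach is approached as far as the arm can. A call with a gripper value outside its range is refused whole. The fingers move at their own pace and stop on an object; "grip_force" is the grip in N (left out, the last holds). Time passes only in rows, so rows that do not move let the fingers close. It gives the time, the measured TCP pose, the force, the opening and the grip force at its end, in the units of the state.
- read_state(): the state, without advancing time (a new reading comes with each control period).
- read_camera(name): name is "side" or "top"; returns the picture (384x512x3 uint8, red, green, blue); there is no depth.
- calibration(name): a dict with "camera_matrix" (3x3 intrinsics, pixels), "dist_coeffs" ([k1, k2, p1, p2, k3] as OpenCV has them; the pictures are not rectified), "R" (3x3) and "t" (3): a world point X has camera coordinates R X + t. Camera axes: x right, y down, z forward; pixel columns grow to the right and rows downward; lengths in m; the calibration is good to about 2 mm. A picture is of the moment at which its call begins. calibration takes no time and is no camera call.
- finish_job(): hands the job in; it is judged then, once.
Trained networks look in the newest picture that a camera, given by its name, has taken for a name from the list of things; names that differ only in an ending like _2 or _b are one class to them, and where a whole thing is asked for, a point or a joint stands for the part that bears it (a point fixed in the world has none). Each returns a list of dicts, best first, with "score" (0 to 1); they miss things now and then, are a little off and sometimes report something else, mostly with a low value. They report only what shows in the picture. A call takes as long as a camera call. They do not tell look-alikes from the thing itself.
- look_for(camera, query): "extent" ([left, top, right, bottom] in pixels, round what is visible of it).
- cut_out(camera, query): "region" (384x512 bool, what is visible of it) and "extent" ([left, top, right, bottom] in pixels, round what is visible of it).
- tip_of(camera, query): "at" ([row, column] in pixels: a listed point, or the origin of a listed thing).
The state is a dict: "time": time; "q": joint angles; "joint_vel": joint speeds; "joint_torque": joint torques, N m; "tool_pos": TCP position; "tcp_rot": TCP orientation; "wrist_force": force on the tool from outside, world axes, zero at the start; "torque": the same for the moment, N m; "width": opening from 0.0 (shut) to 1.0 (fully open); "grip_force": force on a finger pad.
Only numpy, scipy, OpenCV 4.12 (cv2) and the standard library are available. Lean on these libraries where they do the work, as an engineer would, in place of code of your own. Each camera call takes 0.05 s, during which the arm holds its last target. There are 200 camera calls.

## Working session

There is one attempt and no reset: what is moved stays moved. The work goes in short steps, Python scripts to look and compute and a tool call to move; the robot and the scene stay as the last step left them, time stands still between calls to the robot, and variables do not carry over. Pictures are saved under pics/ and viewed, at most 10 in all, crops included, and the job is handed in when it is done.

Besides the shell and the picture viewer there is one more tool, called after ">>>" as name(argument=value, ...) on one line, values as JSON. step_arm: Moves the arm, as the interface text tells. Its arguments: {"type":"object","properties":{"targets":{"type":"array","items":{"type":"array"}},"grip_force":{"type":"number"}},"required":["targets"]}

```bash
ls; mkdir -p pics; cat > h.py <<'E'
import numpy as np,cv2
from scipy.spatial.transform import Rotation as Ro
from workcell import *
def cal(n):
    c=calibration(n);return [np.array(c[k],float) for k in("camera_matrix","dist_coeffs","R","t")]
def proj(n,X):
    K,d,R,t=cal(n);return cv2.projectPoints(np.array(X,float).reshape(-1,1,3),cv2.Rodrigues(R)[0],t,K,d)[0].reshape(-1,2)
def ray(n,uv):
    K,d,R,t=cal(n);p=cv2.undistortPoints(np.array(uv,float).reshape(1,1,2),K,d).ravel()
    v=R.T@np.array([*p,1]);return -R.T@t,v/np.linalg.norm(v)
def tri(a,uva,b,uvb):
    o1,d1=ray(a,uva);o2,d2=ray(b,uvb)
    s=np.linalg.lstsq(np.c_[d1,-d2],o2-o1,rcond=None)[0]
    p,q=o1+s[0]*d1,o2+s[1]*d2;return (p+q)/2,np.linalg.norm(p-q)
def atz(n,uv,z):
    o,d=ray(n,uv);return o+d*(z-o[2])/d[2]
E
python3 - <<'E'
from h import *
np.set_printoptions(precision=3,suppress=True)
ims=[]
for n in("side","top"):
    im=read_camera(n);ims.append(im)
    K,d,R,t=cal(n);print(n,-R.T@t,R[2])
    cv2.imwrite(f"pics/{n}0.png",im[:,:,::-1])
    for q in("jar_squat_mid","plate_top","knob_grip","knob_pointer","jar_tall_mid","flat_can_mid"):
        print(q,[(round(r["score"],2),np.round(r["at"][::-1],1)) for r in tip_of(n,q)[:3]])
    for q in("jar_squat_mid","knob"):
        print("box",q,[(round(r["score"],2),np.round(r["extent"],1)) for r in look_for(n,q)[:3]])
print(read_state())
E
```

```text
pics
side [0.295 0.52  0.442] [ 0.292 -0.862 -0.414]
jar_squat_mid [(0.8, array([295.4, 262.3])), (0.42, array([236. , 261.7]))]
plate_top [(0.91, array([203.3, 182. ]))]
knob_grip [(0.63, array([255.4, 183.4]))]
knob_pointer [(0.61, array([249.1, 183.1]))]
jar_tall_mid [(0.74, array([329.8, 189.1]))]
flat_can_mid []
box jar_squat_mid [(0.68, array([283.6, 247.9, 315.7, 282.2])), (0.53, array([240.1, 181.7, 267.8, 196. ])), (0.39, array([234.9, 242. , 251.4, 249. ]))]
box knob []
top [ 0.454 -0.204  0.916] [ 0.076 -0.005 -0.997]
jar_squat_mid [(0.67, array([209.2, 187.2])), (0.54, array([209.9, 228.5]))]
plate_top [(0.94, array([258.5, 130.1]))]
knob_grip [(0.81, array([279. , 179.4]))]
knob_pointer [(0.56, array([267.9, 171.6]))]
jar_tall_mid [(0.76, array([316.9, 232.3]))]
flat_can_mid [(0.63, array([266.4, 235.6]))]
box jar_squat_mid [(0.78, array([199.6, 218.4, 222.3, 243.5])), (0.58, array([193.7, 176.3, 216.6, 198.1]))]
box knob [(0.79, array([266.2, 164.1, 284.4, 183.7]))]
{'time': 0.9, 'q': array([-1.159,  0.264,  1.604,  0.   ,  1.274, -0.037]), 'joint_vel': array([-0.001, -0.002, -0.001,  0.001,  0.001, -0.001]), 'joint_torque': array([  0.001, -51.504, -36.773,   0.   ,   0.001,  -0.   ]), 'tool_pos': array([ 0.293, -0.608,  0.304]), 'tcp_rot': array([3.063, 0.699, 0.   ]), 'wrist_force': array([-0.243, -0.625,  0.595]), 'torque': array([ 0.059, -0.008, -0.008]), 'grip_force': 0.0, 'width': 1.003270043074161}
```

```bash
python3 - <<'E'
import cv2,numpy as np
a=cv2.imread("pics/side0.png")[130:310,160:400]; b=cv2.imread("pics/top0.png")[90:290,170:370]
cv2.imwrite("pics/c1.png",cv2.resize(a,None,fx=3.2,fy=3.2,interpolation=3)); cv2.imwrite("pics/c2.png",cv2.resize(b,None,fx=3,fy=3,interpolation=3))
E
```

```text
(no output)
```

View pics/c1.png

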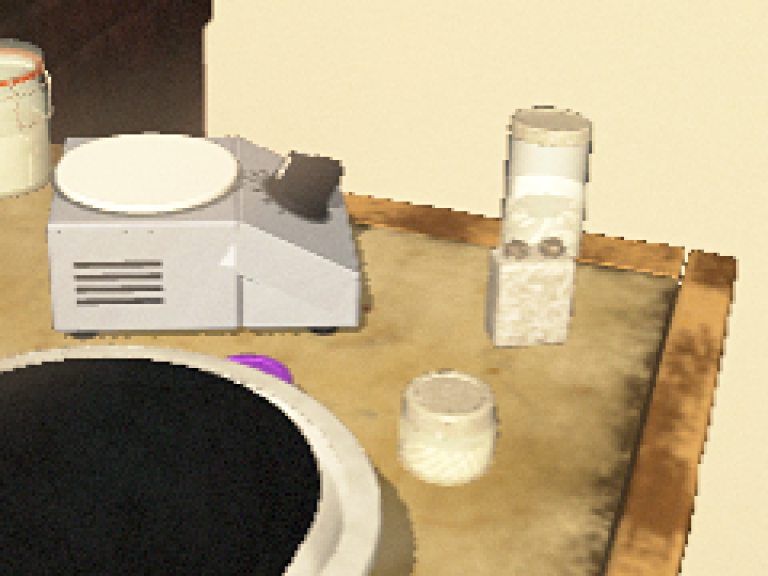

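View pics/c2.png

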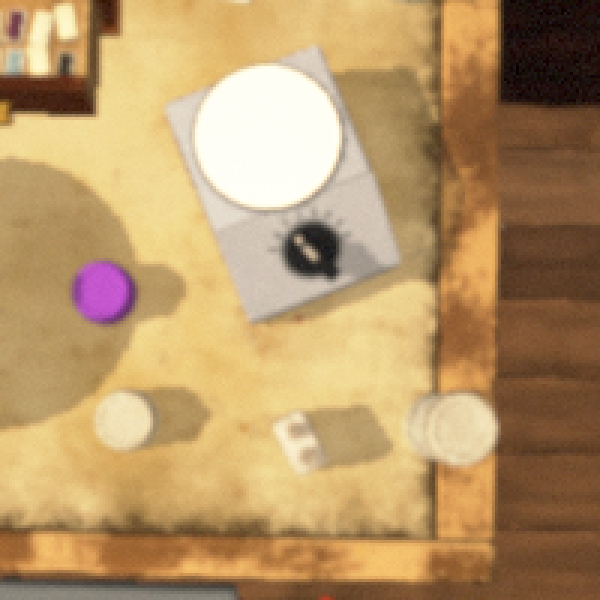

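Squat jar candidates: the pale one at top (210,229) / side (299,265), and a purple one at top (204,187) / side (243,246, half hidden). The pale tin-lidded one in the front row fits; the enlarged crops confirm it. The big disc in the side view needs a look for obstacles.

```bash
python3 - <<'E'
import cv2,numpy as np
a=cv2.imread("pics/side0.png"); b=cv2.imread("pics/top0.png")
cv2.imwrite("pics/c3.png",cv2.resize(np.hstack([a,b]),(800,300),interpolation=cv2.INTER_AREA))
from h import *
np.set_printoptions(precision=4,suppress=True)
print("plate",tri("side",(203.3,182),"top",(258.5,130.1)))
print("plate z",atz("top",(258.5,130.1),.086),atz("side",(203.3,182),.086))
print("grip",tri("side",(255.4,183.4),"top",(279,179.4)))
print("ptr",tri("side",(249.1,183.1),"top",(267.9,171.6)))
u=np.array(look_for("top","jar_squat_mid")[0]["extent"]);s=np.array(look_for("side","jar_squat_mid")[0]["extent"]);print(u,s)
print("jar tip", tri("side",(295.4,262.3),"top",(209.9,228.5)))
print("jar box", tri("side",((s[0]+s[2])/2,(s[1]+s[3])/2),"top",((u[0]+u[2])/2,(u[1]+u[3])/2)))
for n in("top","side"):
    r=[x for x in cut_out(n,"jar_squat_mid")]
    for x in r[:3]:
        yy,xx=np.nonzero(x["region"]);print(n,x["score"],xx.mean(),yy.mean(),xx.min(),xx.max(),yy.min(),yy.max())
print("can",atz("top",(266.4,235.6),.032),"tall",tri("side",(329.8,189.1),"top",(316.9,232.3)))
print("purple",atz("top",(205,187.2),.03))
# plate centre from white ellipse mask
for n in("top","side"):
    x=cut_out(n,"plate_top")
    print(n,len(x), look_for(n,"plate_top")[:1])
E
```

```text
plate (array([ 0.6562, -0.2044,  0.0844]), np.float64(0.007195556848177489))
plate z [ 0.6593 -0.2032  0.086 ] [ 0.6505 -0.2008  0.086 ]
grip (array([ 0.555 , -0.2511,  0.0773]), np.float64(0.013009635018424306))
ptr (array([ 0.5653, -0.2267,  0.087 ]), np.float64(0.0015962323718795065))
[199.6 218.4 222.3 243.5] [283.6 247.9 315.7 282.2]
jar tip (array([ 0.4333, -0.0928,  0.0223]), np.float64(0.0029079357619259385))
jar box (array([ 0.4269, -0.095 ,  0.0171]), np.float64(0.0019069778195494721))
top 0.61 211.56578947368422 229.52105263157895 201 222 219 240
top 0.56 203.97084548104957 187.40524781341108 193 214 177 197
side 0.65 299.4347826086956 263.4391304347826 285 314 246 281
side 0.42 243.45901639344262 243.86885245901638 235 250 241 248
can [ 0.4191 -0.2288  0.032 ] tall (array([ 0.43  , -0.3464,  0.0463]), np.float64(0.0007251906270544659))
purple [ 0.5303 -0.0787  0.03  ]
top 0 [{'extent': [225.0, 103.4, 303.1, 198.6], 'score': 0.66}]
side 2 [{'extent': [175.3, 168.2, 274.3, 237.7], 'score': 0.84}]
```

View pics/c3.png

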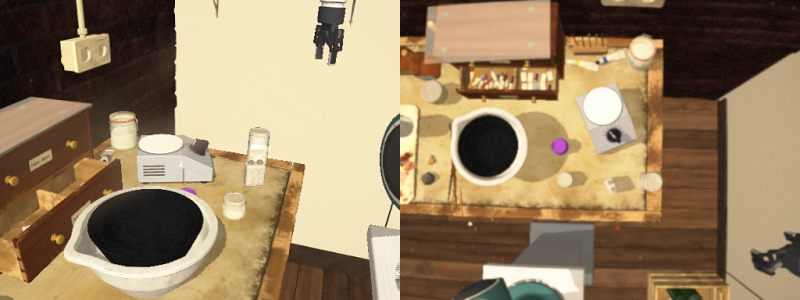

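```bash
cat > m.py <<'E'
from h import *
from scipy.optimize import least_squares
np.set_printoptions(precision=4,suppress=True)
T={n:cv2.imread(f"pics/{n}0.png") for n in("top","side")}
def blob(n,seed,th):
    g=T[n].min(2)
    m=(g>th).astype(np.uint8);k,l=cv2.connectedComponents(m,connectivity=4);c=(l==l[seed[1],seed[0]]).astype(np.uint8)
    cs=max(cv2.findContours(c,0,cv2.CHAIN_APPROX_NONE)[0],key=len);return cs,c.sum()
E
python3 - <<'E'
from m import *
th=np.linspace(0,2*np.pi,60)
E={}
for n,s in(("top",(258,135)),("side",(203,182))):
    for t in (215,225,235):
        c,a=blob(n,s,t);e=cv2.fitEllipse(c);print(n,t,a,e)
        E[n,t]=e
def circ(p):return np.c_[p[0]+.055*np.cos(th),p[1]+.055*np.sin(th),0*th+p[2]]
for t in(215,225,235):
    c={n:E[n,t][0] for n in T}
    def f(p):
        r=[]
        for n in T:
            q=proj(n,circ(p)).astype(np.float32);r+=list(np.array(cv2.fitEllipse(q)[0])-c[n])
        return r
    o=least_squares(f,[.656,-.203,.086]);print(t,o.x,o.fun)
# yaw from edges
cr=lambda x,y:(170+x/3,90+y/3)
P=[atz("top",cr(*p),z) for p,z in(((315,47),.078),((167,105),.078),((253,321),.03),((398,262),.03))]
print(P)
for a,b in((1,0),(2,3)):
    v=P[b]-P[a];print("y-neg dir",np.degrees(np.arctan2(v[1],v[0]))+90,np.linalg.norm(v))
v=(P[0]+P[1]-P[2]-P[3])/2;print("x dir",np.degrees(np.arctan2(v[1],v[0])))
im=T["top"][155:200,255:305];cv2.imwrite("pics/k.png",cv2.resize(im,(600,540),interpolation=3))
E
```

```text
top 215 1758 ((258.5528869628906, 135.1578826904297), (45.97795104980469, 46.89021301269531), 90.7567138671875)
top 225 1728 ((258.6024475097656, 135.11923217773438), (45.586605072021484, 46.486690521240234), 89.12943267822266)
top 235 1653 ((258.69683837890625, 135.14151000976562), (44.39714431762695, 45.57355880737305), 91.95861053466797)
side 215 1075 ((204.97315979003906, 183.4722900390625), (23.53045654296875, 55.196372985839844), 87.70332336425781)
side 225 195472 ((255.86839294433594, 191.71604919433594), (445.6670837402344, 617.385986328125), 90.17017364501953)
side 235 196277 ((255.73211669921875, 191.633056640625), (445.65777587890625, 617.1045532226562), 90.10770416259766)
215 [ 0.6469 -0.2028  0.0857] [-0.3828  0.4986  0.367  -0.7601]
225 [ 0.6127 -0.203   0.086 ] [ -0.7681  15.2946 -34.1697  -6.4466]
235 [ 0.6127 -0.203   0.086 ] [ -0.8625  15.2723 -34.0334  -6.3636]
[array([ 0.7202, -0.2398,  0.078 ]), array([ 0.6712, -0.1273,  0.078 ]), array([ 0.5101, -0.1977,  0.03  ]), array([ 0.5606, -0.3125,  0.03  ])]
y-neg dir 23.54525569345408 0.12272943343954075
y-neg dir 23.7595658348707 0.12552074629717794
x dir 24.035295186849776
```

View pics/k.png

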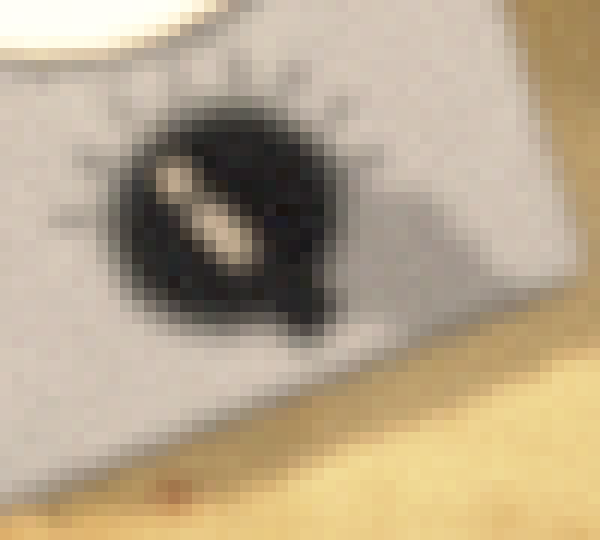

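```bash
cat >> m.py <<'E'
plate=np.array([.647,-.203,.086]);yaw=np.radians(23.7)
RS=Ro.from_euler("z",yaw).as_matrix();a=np.radians(27)
kz=RS@[-np.sin(a),0,np.cos(a)];ku=RS@[np.cos(a),0,np.sin(a)];ky=RS@[0,1,0]
kb=plate+RS@[-.09,0,-.0238];kg=kb+.022*kz
def pdir(deg):p=np.radians(deg);return np.cos(p)*ku+np.sin(p)*ky
E
python3 - <<'E'
from m import *
print("kb",kb,"kg",kg,"kz",kz, "box centers top skirt at .006:",proj("top",kb+.006*kz),"k.png",(proj("top",kb+.006*kz)-[255,155])*12)
for k in range(3):
    d=pdir(67.5-22.5*k)
    for n,(ox,oy) in(("top",(255,155)),("side",(0,0))):
        s=12 if n=="top" else 1
        print(k,n,((proj(n,[kb+.032*kz,kb+.032*kz+.02*d,kb+.032*kz-.02*d])-[ox,oy])*s).round(1).tolist())
# jar fit by masks
q=np.linspace(0,2*np.pi,40)
def sil(p,n):
    X=np.r_[[[p[0]+.0255*np.cos(t),p[1]+.0255*np.sin(t),z] for t in q for z in(p[2]-.0205,p[2]+.0205)]]
    u=proj(n,X);return np.r_[u.min(0),u.max(0)]
obs={"top":[200.5,218.5,222.5,240.8],"side":[284.8,245.8,315,281.8]}
o=least_squares(lambda p:np.r_[sil(p,"top")-obs["top"],sil(p,"side")-obs["side"]],[.43,-.094,.02]);print(o.x,o.fun)
# straight: colours of jar in side
E
```

```text
kb [ 0.5646 -0.2392  0.0622] kg [ 0.5554 -0.2432  0.0818] kz [-0.4157 -0.1825  0.891 ] box centers top skirt at .006: [[273.3925 173.9294]] k.png [[220.7105 227.1531]]
0 top [[250.5, 269.9], [145.5, 271.1], [354.5, 268.7]]
0 side [[259.6, 179.0], [256.8, 181.2], [262.3, 176.8]]
1 top [[250.5, 269.9], [155.8, 231.7], [343.7, 307.5]]
1 side [[259.6, 179.0], [253.7, 178.9], [265.3, 179.0]]
2 top [[250.5, 269.9], [180.7, 198.1], [319.0, 340.4]]
2 side [[259.6, 179.0], [251.4, 176.6], [267.6, 181.2]]
[ 0.429  -0.0977  0.0181] [-0.3461  0.5941  0.776  -0.005  -1.3666 -1.1022  0.8654  1.1075]
```

Knob matches the third click (k=2, pointer 22.5° left of up-slope). Start toward the jar, keeping orientation (tool x ≈ yaw 25.7°).

>>> step_arm(targets=[[[0, 0, 0], [24.6, -28.7, 7], 85], [[0, 0, 0], [24.6, -28.7, 7], 85], [[0, 0, 0], [24.6, -28.7, 7], 85], [[0, 0, 0], [24.6, -28.7, 7], 85], [[0, 0, 0], [24.6, -28.7, 7], 85]])

```text
time: 1.72
tool_pos: [0.3415, -0.4239, 0.2686]
tcp_rot: [3.063, 0.698, 0.0]
wrist_force: [0.1, 0.3, 0.1]
width: 0.995
grip_force: 0.0
```

>>> step_arm(targets=[[[0, 0, 0], [24.6, -28.7, 7], 85], [[0, 0, 0], [24.6, -28.7, 7], 85], [[0, 0, 0], [24.6, -28.7, 7], 85], [[0, 0, 0], [24.6, -28.7, 7], 85], [[0, 0, 0], [24.6, -28.7, 7], 85]])

```text
time: 2.13
tool_pos: [0.3901, -0.2412, 0.2339]
tcp_rot: [3.062, 0.698, 0.001]
wrist_force: [1.1, 0.6, 0.3]
width: 0.998
grip_force: 0.0
```

>>> step_arm(targets=[[[0, 0, 0], [24.6, -28.7, 12], 85], [[0, 0, 0], [24.6, -28.7, 12], 85], [[0, 0, 0], [24.6, -28.7, 12], 85], [[0, 0, 0], [20, -20, 12], 85], [[0, 0, 0], [0, 0, 0], 85]])

```text
time: 2.55
tool_pos: [0.4278, -0.1022, 0.1838]
tcp_rot: [-3.058, -0.705, 0.004]
wrist_force: [-0.5, 0.2, -1.3]
width: 0.994
grip_force: 0.0
```

```bash
cat >> m.py <<'E'
def pose():
    s=read_state();return s["tool_pos"],Ro.from_rotvec(s["tcp_rot"]).as_matrix(),s
def to(p,R=None):
    x,C,s=pose();d=C.T@(np.array(p)-x)*1000
    r=None if R is None else Ro.from_matrix(C.T@R).as_rotvec()
    print("t",s["time"],"pos",x,"rot",s["tcp_rot"],"tool d mm",d.round(1),"turn",r)
E
python3 - <<'E'
from m import *
print(nose_length());to([.429,-.0975,.075])
print([ (r["score"],r["extent"]) for r in (read_camera("top") is not None and look_for("top","jar_squat_mid"))[:2]])
im=read_camera("top");cv2.imwrite("pics/t2.png",cv2.resize(im[150:300,130:330,::-1],None,fx=3,fy=3,interpolation=3))
im=read_camera("side");cv2.imwrite("pics/s2.png",cv2.resize(im[150:300,200:400,::-1],None,fx=3,fy=3,interpolation=3))
E
```

```text
Traceback (most recent call last):
TypeError: 'float' object is not callable
```

```bash
python3 - <<'E'
from m import *
print(nose_length);to([.429,-.0975,.075])
im=read_camera("side")
im=read_camera("side");cv2.imwrite("pics/s2.png",cv2.resize(im[130:300,200:400,::-1],None,fx=3,fy=3,interpolation=3))
E
```

```text
0.0726
t 2.55 pos [ 0.4278 -0.1022  0.1838] rot [-3.058  -0.705   0.0035] tool d mm [  3.3  -3.2 108.8] turn None
```

View pics/s2.png

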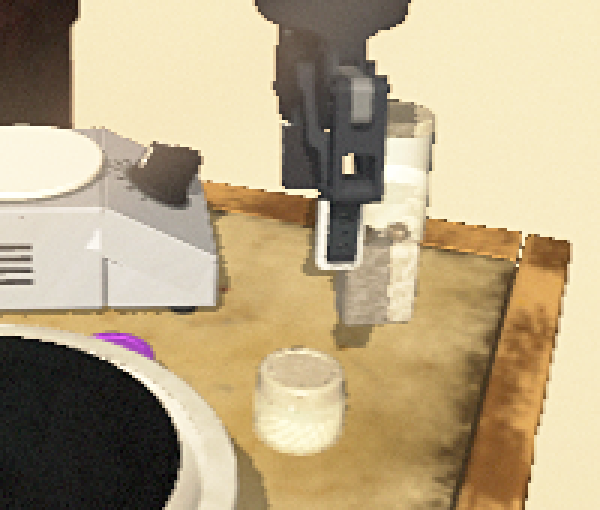

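```bash
python3 - <<'E'
from m import *
x,C,s=pose()
print(proj("side",[x,x+.06*C[:,2],x+.06*C[:,2]+.05*C[:,1],x+.06*C[:,2]-.05*C[:,1],[.429,-.0975,.02],[.429,-.0975,.041]]).round(1).tolist())
o,d=ray("side",(200+300/3,130+368/3)); print("lid centre at z=.041",atz("side",(300,252.7),.041))
print("top lid",atz("top",(210.9,229.2),.041))
E
```

```text
[[307.8, 167.8], [305.3, 203.3], [299.0, 189.9], [312.4, 218.6], [299.5, 262.6], [300.2, 251.8]]
lid centre at z=.041 [ 0.4287 -0.0947  0.041 ]
top lid [ 0.4308 -0.0979  0.041 ]
```

The side view shows the gripper just above the pale jar (lid at side (300,253)), finger tip where predicted. Descend.

>>> step_arm(targets=[[[0, 0, 0], [4, -3.5, 10], 85], [[0, 0, 0], [0, 0, 35], 85], [[0, 0, 0], [0, 0, 35], 85], [[0, 0, 0], [0, 0, 20], 85], [[0, 0, 0], [0, 0, 9], 85]])

```text
time: 3.07
tool_pos: [0.4282, -0.1022, 0.0738]
tcp_rot: [-3.061, -0.695, 0.007]
wrist_force: [-0.4, -0.3, 0.2]
width: 0.992
grip_force: 0.0
```

>>> step_arm(targets=[[[0, 0, 0], [0, 0, 0], 40], [[0, 0, 0], [0, 0, 0], 40], [[0, 0, 0], [0, 0, 0], 40], [[0, 0, 0], [0, 0, 0], 40], [[0, 0, 0], [0, 0, 0], 40]], grip_force=30)

```text
time: 3.48
tool_pos: [0.4319, -0.1022, 0.0787]
tcp_rot: [3.061, 0.698, 0.004]
wrist_force: [-2.3, -0.2, 4.9]
width: 0.552
grip_force: 31.6
```

>>> step_arm(targets=[[[0, 0, 0], [0, 0, -10], 40], [[0, 0, 0], [0, 0, -30], 40], [[0, 0, 0], [0, 0, -40], 40], [[0, 0, 0], [0, 0, -40], 40], [[0, 0, 0], [0, 0, -20], 40]], grip_force=40)

```text
time: 3.9
tool_pos: [0.4327, -0.1022, 0.2229]
tcp_rot: [3.059, 0.698, 0.012]
wrist_force: [1.2, -0.3, -1.6]
width: 0.549
grip_force: 42.0
```

```bash
python3 - <<'E'
from m import *
print(read_state()["wrist_force"],read_state()["width"])
to([.647,-.203,.175])
T=np.hstack([cv2.resize(read_camera("side")[90:260,240:370],(390,510),interpolation=3),cv2.resize(read_camera("top")[150:280,160:260],(392,510),interpolation=3)])
cv2.imwrite("pics/s3.png",T[:,:,::-1])
E
```

```text
[ 1.214  -0.3174 -1.5626] 0.5494046228359595
t 3.9 pos [ 0.4327 -0.1022  0.2229] rot [3.0586 0.6984 0.0116] tool d mm [149.  183.5  49.9] turn None
```

View pics/s3.png

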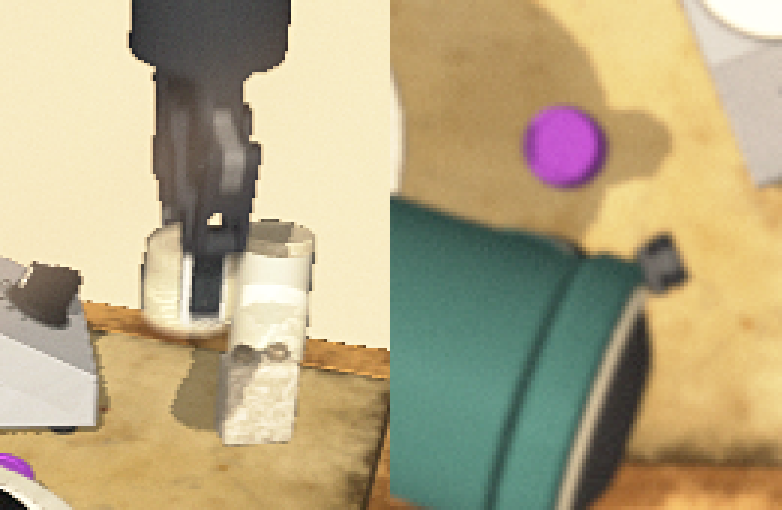

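```bash
python3 - <<'E'
from m import *
x,C,s=pose()
q=np.linspace(0,2*np.pi,40)
def sil(a,h):
    c=x+a*C[:,0]+h*C[:,2]
    u=proj("side",[[c[0]+.0255*np.cos(t),c[1]+.0255*np.sin(t),c[2]+z] for t in q for z in(-.0205,.0205)]);return np.r_[u.min(0),u.max(0)]
obs=np.array([288.3,165,318,201.7])
o=least_squares(lambda p:sil(*p)-obs,[0,.06]);print(o.x,o.fun,C)
E
```

```text
[-0.0011  0.0628] [-2.6697 -0.6358  2.6424  0.7281] [[ 0.9008  0.434   0.0118]
 [ 0.4341 -0.9009 -0.0035]
 [ 0.0091  0.0083 -0.9999]]
```

>>> step_arm(targets=[[[0, 0, 0], [18, 22, 0], 40], [[0, 0, 0], [22, 27, 0], 40], [[0, 0, 0], [24, 29, 0], 40], [[0, 0, 0], [24, 29, 0], 40], [[0, 0, 0], [24, 29, 0], 40]])

```text
time: 4.42
tool_pos: [0.591, -0.1759, 0.2157]
tcp_rot: [-3.062, -0.699, 0.002]
wrist_force: [0.8, -0.1, -0.5]
width: 0.55
grip_force: 42.0
```

>>> step_arm(targets=[[[0, 0, 0], [22, 27, 0], 40], [[0, 0, 0], [16, 20.5, 10], 40], [[0, 0, 0], [0, 0, 20], 40], [[0, 0, 0], [0, 0, 6], 40], [[0, 0, 0], [0, 0, 0], 40]])

```text
time: 4.83
tool_pos: [0.6425, -0.2009, 0.1764]
tcp_rot: [-3.058, -0.698, 0.011]
wrist_force: [-0.1, -0.1, -2.5]
width: 0.55
grip_force: 42.0
```

```bash
python3 - <<'E'
from m import *
to([.647,-.203,.1645]);x,C,s=pose();print(C)
T=np.hstack([cv2.resize(read_camera("side")[100:240,140:270],(460,495),interpolation=3),cv2.resize(read_camera("top")[90:230,220:310],(318,495),interpolation=3)])
cv2.imwrite("pics/s4.png",T[:,:,::-1])
E
```

```text
t 4.8333 pos [ 0.6425 -0.2009  0.1764] rot [-3.0583 -0.6979  0.0114] tool d mm [ 3.2  3.9 11.9] turn None
[[ 0.901   0.4338 -0.0081]
 [ 0.4338 -0.901   0.0029]
 [-0.0061 -0.0062 -1.    ]]
```

View pics/s4.png

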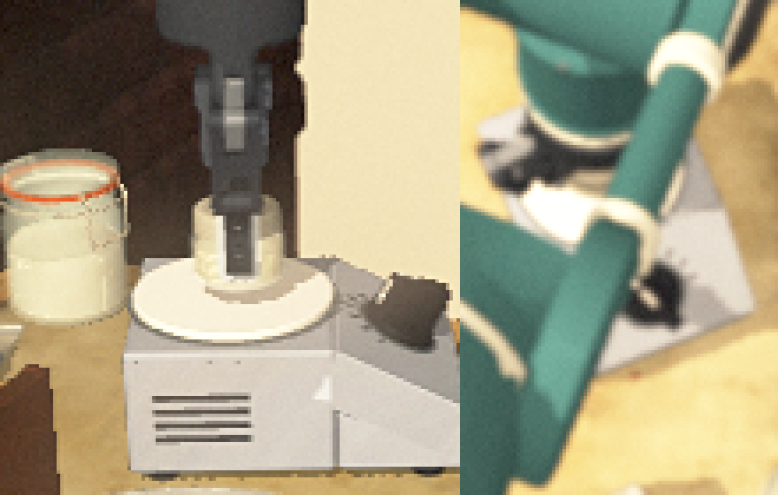

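Jar upright in the grip, a few mm short of the plate's middle (jar px 207, plate px 206). Correct and lower.

>>> step_arm(targets=[[[0, 0, 0], [3.5, 3.5, 0], 40], [[0, 0, 0], [0, 0, 6], 40], [[0, 0, 0], [0, 0, 3], 40], [[0, 0, 0], [0, 0, 1], 40], [[0, 0, 0], [0, 0, 0], 40]])

```text
time: 5.35
tool_pos: [0.6496, -0.2033, 0.1706]
tcp_rot: [-3.062, -0.699, 0.001]
wrist_force: [-0.4, -0.1, -1.5]
width: 0.551
grip_force: 42.0
```

>>> step_arm(targets=[[[0, 0, 0], [0, 0, 2], 40], [[0, 0, 0], [0, 0, 2], 40], [[0, 0, 0], [0, 0, 0], 40]])

```text
time: 5.6
tool_pos: [0.6497, -0.2034, 0.1664]
tcp_rot: [-3.062, -0.699, 0.001]
wrist_force: [-0.5, 0.1, -1.4]
width: 0.553
grip_force: 42.0
```

>>> step_arm(targets=[[[0, 0, 0], [0, 0, 1], 40], [[0, 0, 0], [0, 0, 1], 40], [[0, 0, 0], [0, 0, 0], 40]])

```text
time: 5.85
tool_pos: [0.65, -0.2036, 0.165]
tcp_rot: [3.063, 0.699, 0.0]
wrist_force: [-0.3, -0.1, -1.3]
width: 0.552
grip_force: 42.0
```

>>> step_arm(targets=[[[0, 0, 0], [0, 0, 1], 40], [[0, 0, 0], [0, 0, 0], 40]])

```text
time: 6.02
tool_pos: [0.6501, -0.2036, 0.1649]
tcp_rot: [3.063, 0.699, 0.0]
wrist_force: [-2.6, 0.7, 3.5]
width: 0.554
grip_force: 42.6
```

>>> step_arm(targets=[[[0, 0, 0], [0, 0, 1], 40], [[0, 0, 0], [0, 0, 0], 40]])

```text
time: 6.18
tool_pos: [0.6501, -0.2036, 0.1649]
tcp_rot: [3.063, 0.699, 0.001]
wrist_force: [-4.4, 1.9, 8.8]
width: 0.55
grip_force: 43.2
```

Contact at TCP z 0.165, as expected. Ease up 1.5 mm, release, retreat.

>>> step_arm(targets=[[[0, 0, 0], [0, 0, -1.5], 45], [[0, 0, 0], [0, 0, 0], 55], [[0, 0, 0], [0, 0, 0], 70], [[0, 0, 0], [0, 0, 0], 80], [[0, 0, 0], [0, 0, 0], 80]])

```text
time: 6.6
tool_pos: [0.65, -0.2035, 0.1641]
tcp_rot: [-3.063, -0.699, 0.0]
wrist_force: [-0.1, 0.2, 0.2]
width: 0.939
grip_force: 0.0
```

>>> step_arm(targets=[[[0, 0, 0], [0, 0, 0], 80], [[0, 0, 0], [0, 0, -15], 80], [[0, 0, 0], [0, 0, -25], 80], [[0, 0, 0], [0, 0, -35], 80], [[0, 0, 0], [0, 0, -35], 60]])

```text
time: 7.02
tool_pos: [0.6493, -0.2033, 0.2753]
tcp_rot: [-3.062, -0.699, 0.003]
wrist_force: [0.2, -0.3, 0.6]
width: 0.819
grip_force: 0.0
```

```bash
python3 - <<'E'
from m import *
h=kb+.029*kz  # grasp point target on axis
tx=pdir(22.5);tz=-kz;R=np.c_[tx,np.cross(tz,tx),tz]
for off in(.1,.0):to(h-(.054+off)*tz,R)
x,C,s=pose();rv=Ro.from_matrix(C.T@R).as_rotvec();print(np.linalg.norm(rv)/.12,R)
T=np.hstack([cv2.resize(read_camera("side")[130:230,150:280],(455,350),interpolation=3),cv2.resize(read_camera("top")[90:200,220:310],(286,350),interpolation=3)])
cv2.imwrite("pics/s5.png",T[:,:,::-1])
E
```

```text
t 7.0167 pos [ 0.6493 -0.2033  0.2753] rot [-3.0616 -0.6987  0.003 ] tool d mm [-174.8   -7.3   50.3] turn [-0.1025  0.4642 -0.3512]
t 7.0167 pos [ 0.6493 -0.2033  0.2753] rot [-3.0616 -0.6987  0.003 ] tool d mm [-129.3   -5.5  139.3] turn [-0.1025  0.4642 -0.3512]
4.925610586066457 [[ 0.5999  0.6836  0.4157]
 [ 0.6813 -0.7089  0.1825]
 [ 0.4194  0.1737 -0.891 ]]
```

View pics/s5.png

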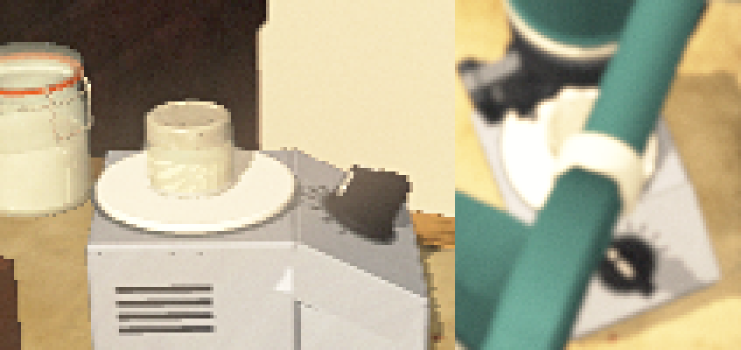

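```bash
python3 - <<'E'
from m import *
im=read_camera("side")
r=cut_out("side","jar_squat_mid")
for k in r[:2]:print(k["score"],k["extent"])
q=np.linspace(0,2*np.pi,40)
def sil(p):
    u=proj("side",[[p[0]+.0255*np.cos(t),p[1]+.0255*np.sin(t),z] for t in q for z in(.086,.127)]);return np.r_[u.min(0),u.max(0)]
for obs in([191.7,158.6,216.6,186.6],):
    o=least_squares(lambda p:sil(p)-np.array(obs),[.65,-.2]);print(o.x,o.fun)
def pl(p):
    u=proj("side",[[p[0]+.055*np.cos(t),p[1]+.055*np.sin(t),.086] for t in q]);return np.r_[u.min(0),u.max(0)]
o=least_squares(lambda p:pl(p)-np.array([177.1,172.6,235.1,195.7]),[.65,-.2]);print(o.x,o.fun)
print("plate ellipse side",atz("side",(205.4,183.5),.086),"top",atz("top",(258.6,135.1),.086))
E
```

```text
0.92 [190.0, 157.6, 221.7, 189.0]
0.56 [232.2, 242.5, 250.8, 248.2]
[ 0.6482 -0.2019] [-1.2701 -1.287   1.304   0.8948]
[ 0.6424 -0.1968] [ 0.0735 -0.2608 -0.074   0.2257]
plate ellipse side [ 0.6438 -0.1959  0.086 ] top [ 0.6477 -0.2038  0.086 ]
```

Jar is standing upright on the plate, within a few mm of the middle. Now the pre-grasp above the knob.

>>> step_arm(targets=[[[0, 0, 0], [-34, -1.5, 6], 45], [[0, 0, 0], [-35, -1.5, 10], 45], [[0, 0, 0], [-35, -1.5, 10], 45], [[0, 0, 0], [-35, -1.5, 12], 45], [[0, 0, 0], [-34, -1.3, 12], 45]])

```text
time: 7.63
tool_pos: [0.4885, -0.2717, 0.2225]
tcp_rot: [-3.061, -0.7, 0.003]
wrist_force: [0.3, -0.7, -0.9]
width: 0.527
grip_force: 0.0
```

>>> step_arm(targets=[[[-0.0205, 0.0928, -0.0702], [0, 0, 0], 45], [[-0.0205, 0.0928, -0.0702], [0, 0, 0], 45], [[-0.0205, 0.0928, -0.0702], [0, 0, 0], 45], [[-0.0205, 0.0928, -0.0702], [0, 0, 0], 45], [[-0.0205, 0.0928, -0.0702], [0, 0, 0], 45]])

```text
time: 8.05
tool_pos: [0.4899, -0.2711, 0.2233]
tcp_rot: [-2.813, -1.187, -0.718]
wrist_force: [0.4, 0.7, 0.0]
width: 0.527
grip_force: 0.0
```

>>> step_arm(targets=[[[0, 0, 0], [0, 0, 0], 45], [[0, 0, 0], [0, 0, 0], 45]])

```text
time: 8.22
tool_pos: [0.4892, -0.2717, 0.2225]
tcp_rot: [-2.818, -1.175, -0.707]
wrist_force: [0.3, -0.9, 0.5]
width: 0.528
grip_force: 0.0
```

```bash
cat >> m.py <<'E'
kb=kb+[.002,0,0]
tx=pdir(22.5);tz=-kz;RK=np.c_[tx,np.cross(tz,tx),tz]
E
python3 - <<'E'
from m import *
h=kb+.029*kz
for off in(.04,.0):to(h-(.054+off)*tz,RK)
print(read_state()["q"])
read_camera("top");print([(r["score"],r["at"][::-1]) for q in("knob_grip","knob_pointer") for r in tip_of("top",q)[:1]],proj("top",[kb+.022*kz,kb+.022*kz+.02*tx]))
E
```

```text
t 8.2167 pos [ 0.4892 -0.2717  0.2225] rot [-2.8176 -1.1749 -0.7068] tool d mm [ 2.3  2.3 57.9] turn [-0.0058  0.0151 -0.0161]
t 8.2167 pos [ 0.4892 -0.2717  0.2225] rot [-2.8176 -1.1749 -0.7068] tool d mm [ 2.9  2.5 97.8] turn [-0.0058  0.0151 -0.0161]
[-0.7525  0.0221  2.0924  0.5366  0.9109 -0.2812]
[(0.52, [277.2, 176.2]), (0.8, [265.9, 170.6])] [[274.923  175.2188]
 [269.1651 169.2819]]
```

>>> step_arm(targets=[[[-0.006, 0.015, -0.016], [0, 0, 0], 45], [[0, 0, 0], [1.5, 2.5, 20], 45], [[0, 0, 0], [0, 0, 25], 45], [[0, 0, 0], [0, 0, 17], 45], [[0, 0, 0], [0, 0, 0], 45]])

```text
time: 8.78
tool_pos: [0.5193, -0.2588, 0.1668]
tcp_rot: [-2.8, -1.205, -0.731]
wrist_force: [-0.5, 0.6, -0.5]
width: 0.522
grip_force: 0.0
```

```bash
python3 - <<'E'
from m import *
to(kb+.029*kz-.054*tz,RK)
T=np.hstack([cv2.resize(read_camera("side")[110:220,220:310],(450,550),interpolation=3),cv2.resize(read_camera("top")[130:220,240:300],(350,550),interpolation=3)])
cv2.imwrite("pics/s6.png",T[:,:,::-1])
E
```

```text
t 8.7833 pos [ 0.5193 -0.2588  0.1668] rot [-2.7997 -1.2046 -0.7315] tool d mm [-2.1  0.3 33.4] turn [-0.0034 -0.0013  0.0054]
```

View pics/s6.png

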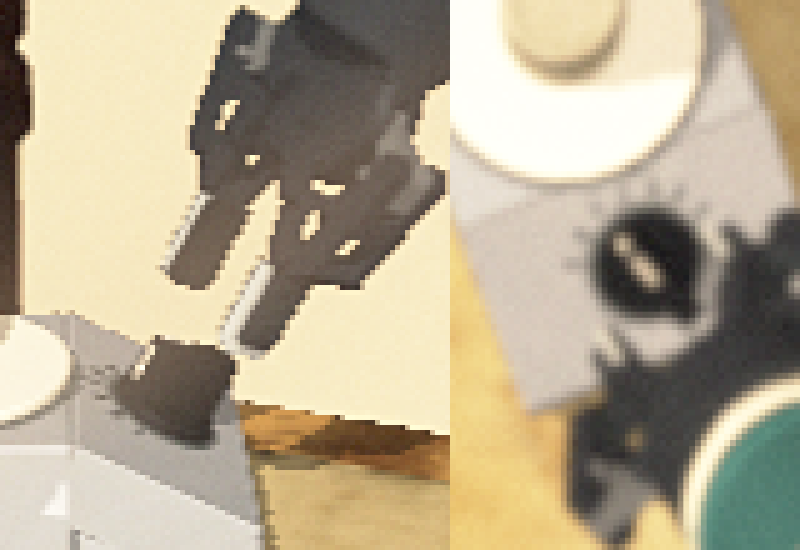

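Fingers straddle the bar's line in both views (top: tips at (725,240),(610,360), bar centre (640,260) of the crop, further along the tool axis). Go down and close.

>>> step_arm(targets=[[[0, 0, 0], [-2, 0, 13], 45], [[0, 0, 0], [0, 0, 14], 45], [[0, 0, 0], [0, 0, 6], 45], [[0, 0, 0], [0, 0, 0], 45]])

```text
time: 9.22
tool_pos: [0.5316, -0.2557, 0.138]
tcp_rot: [-2.802, -1.204, -0.735]
wrist_force: [-0.9, -0.4, 0.1]
width: 0.527
grip_force: 0.0
```

>>> step_arm(targets=[[[0, 0, 0], [0, 0, 0], 20], [[0, 0, 0], [0, 0, 0], 14], [[0, 0, 0], [0, 0, 0], 5], [[0, 0, 0], [0, 0, 0], 5], [[0, 0, 0], [0, 0, 0], 5]], grip_force=40)

```text
time: 9.63
tool_pos: [0.5305, -0.2549, 0.1397]
tcp_rot: [-2.799, -1.205, -0.735]
wrist_force: [-7.8, 4.5, 4.3]
width: 0.133
grip_force: 40.3
```

```bash
python3 - <<'E'
from m import *
to(kb+.029*kz-.054*tz,RK);s=read_state();print(s["wrist_force"],s["torque"],s["width"]*85.4)
E
```

```text
t 9.6333 pos [ 0.5305 -0.2549  0.1397] rot [-2.799  -1.2053 -0.7355] tool d mm [-0.2  0.1  3.9] turn [-0.002  -0.0035  0.0061]
[-7.7985  4.5463  4.2659] [0.6711 0.8907 0.449 ] 11.38750264781464
```

>>> step_arm(targets=[[[0, 0, 0], [0, -1, 0], 5], [[0, 0, 0], [0, 0, 0], 5]], grip_force=60)

```text
time: 9.8
tool_pos: [0.5304, -0.2547, 0.1397]
tcp_rot: [-2.801, -1.205, -0.737]
wrist_force: [-5.3, 3.0, 4.0]
width: 0.121
grip_force: 62.7
```

>>> step_arm(targets=[[[0, 0, 0.1], [0, 0, 0], 5], [[0, 0, 0.1], [0, 0, 0], 5], [[0, 0, 0.1], [0, 0, 0], 5], [[0, 0, 0.093], [0, 0, 0], 5], [[0, 0, 0], [0, 0, 0], 5]])

```text
time: 10.22
tool_pos: [0.5307, -0.2552, 0.1398]
tcp_rot: [-2.9, -0.614, -0.701]
wrist_force: [-5.1, 2.6, 4.0]
width: 0.125
grip_force: 62.7
```

>>> step_arm(targets=[[[0, 0, 0.1], [0, 0, 0], 5], [[0, 0, 0.1], [0, 0, 0], 5], [[0, 0, 0.1], [0, 0, 0], 5], [[0, 0, 0.093], [0, 0, 0], 5], [[0, 0, 0], [0, 0, 0], 5]])

```text
time: 10.63
tool_pos: [0.5308, -0.2557, 0.1397]
tcp_rot: [-2.888, -0.037, -0.643]
wrist_force: [-5.4, 0.6, 3.3]
width: 0.125
grip_force: 62.7
```

>>> step_arm(targets=[[[0, 0, 0.1], [0, 0, 0], 5], [[0, 0, 0.1], [0, 0, 0], 5], [[0, 0, 0.1], [0, 0, 0], 5], [[0, 0, 0.093], [0, 0, 0], 5], [[0, 0, 0], [0, 0, 0], 5]])

```text
time: 11.05
tool_pos: [0.5307, -0.2562, 0.1396]
tcp_rot: [-2.776, 0.514, -0.565]
wrist_force: [-5.2, -0.6, 1.3]
width: 0.125
grip_force: 62.7
```

```bash
python3 - <<'E'
from m import *
x,C,s=pose();print(Ro.from_matrix(RK.T@C).as_rotvec(degrees=True),x,s["wrist_force"],s["torque"],s["width"]*85.4)
A=Ro.from_rotvec([-2.801,-1.205,-.737]).as_matrix();print(Ro.from_matrix(A.T@C).as_rotvec(degrees=True),s["torque"]@C)
E
```

```text
[-0.1019  0.1646 67.165 ] [ 0.5307 -0.2562  0.1396] [-5.201  -0.552   1.3439] [-0.0461  0.9147  0.022 ] 10.649279712720174
[-0.2031 -0.0074 67.5048] [-0.3889 -0.8197  0.127 ]
```

>>> step_arm(targets=[[[0, 0, 0], [0, 0, 0], 5], [[0, 0, 0], [0, 0, 0], 15], [[0, 0, 0], [0, 0, 0], 30], [[0, 0, 0], [0, 0, 0], 45], [[0, 0, 0], [0, 0, 0], 45]])

```text
time: 11.47
tool_pos: [0.532, -0.2564, 0.1403]
tcp_rot: [-2.775, 0.514, -0.568]
wrist_force: [0.3, 0.1, 0.7]
width: 0.526
grip_force: 0.0
```

>>> step_arm(targets=[[[0, 0, 0], [0, 0, -10], 45], [[0, 0, 0], [0, 0, -25], 45], [[0, 0, 0], [0, 0, -40], 45], [[0, 0, 0], [0, 0, -40], 45], [[0, 0, 0], [0, 0, -20], 45]])

```text
time: 11.88
tool_pos: [0.4748, -0.2822, 0.2652]
tcp_rot: [-2.777, 0.514, -0.574]
wrist_force: [0.8, -0.7, 1.2]
width: 0.526
grip_force: 0.0
```

```bash
python3 - <<'E'
from m import *
for k in range(3,8):
    d=pdir(67.5-22.5*k);print(k,((proj("top",[kb+.032*kz,kb+.032*kz+.02*d])-[240,105])*6).round().tolist(),proj("side",[kb+.032*kz,kb+.032*kz+.02*d]).round(1).tolist())
T=np.hstack([cv2.resize(read_camera("side")[130:220,170:280],(440,540*2//3),interpolation=3),cv2.resize(read_camera("top")[105:195,240:300],(360,540),interpolation=3)[180:,:]])
cv2.imwrite("pics/s7.png",T[:,:,::-1])
E
```

```text
3 [[215.0, 430.0], [198.0, 382.0]] [[258.6, 178.8], [249.5, 174.6]]
4 [[215.0, 430.0], [219.0, 378.0]] [[258.6, 178.8], [250.0, 173.4]]
5 [[215.0, 430.0], [239.0, 382.0]] [[258.6, 178.8], [251.7, 173.0]]
6 [[215.0, 430.0], [255.0, 393.0]] [[258.6, 178.8], [254.5, 173.5]]
7 [[215.0, 430.0], [265.0, 410.0]] [[258.6, 178.8], [257.8, 174.8]]
```

View pics/s7.png

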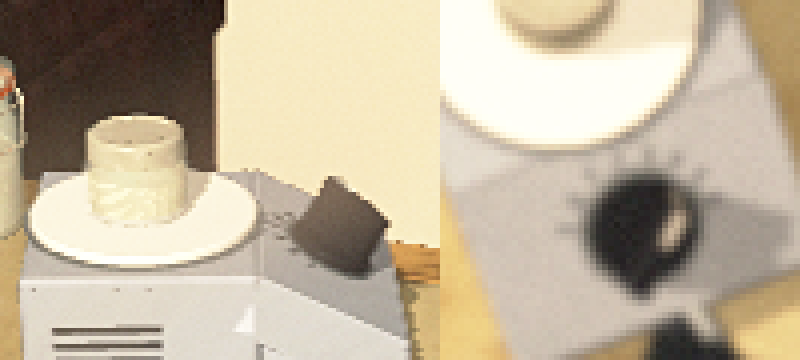

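Top view: the pointer line runs (662,248)→(682,200), which matches click 5 (predicted (655,250)→(679,202)). It started at click 2, so that is three clicks. The jar is upright on the plate and the gripper is clear.

```bash
python3 -c "from workcell import *;print(finish_job())"
```

```text
the job is handed in; nothing more can be done
None
```

The job is handed in: the squat jar stands upright on the stirrer plate, about 3–5 mm off the middle by my measurement, and the knob was then turned three clicks clockwise (from click 2 to click 5) and released; the arm touched neither the tall jar nor the flat can.

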